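# Hold back the belt tensioner behind the idler

## Robot

A 6-joint arm with a two-finger parallel gripper is mounted at the origin on the work surface. World frame = base frame: x ahead of the robot, y to its left, z up, the work surface at z = 0. Lengths are in mm, angles in rad, forces in N, time in s.
With the tool pointing down it reaches from about 275 to 750 mm from the base axis. Payload 10.2 kg.
Tool frame: the origin (TCP) lies midway between the tips of the shut fingers; the grasp point (between the pads) lies 19 mm behind it (ctrl.grasp_offset is the distance from the TCP to the grasp point, in mm); z points along the fingers, y is the line along which they close (so a half turn about z gives the same grasp; the last joint's range is limited). The gripper opens to 85 mm and grips with 20 to 120 N. Pads are 22 mm wide; open, the fingers measure 114 mm over their backs; the gripper's body (76 mm by 85 mm) begins 54 mm behind the grasp point. The pads swing forward as they close: fully open they stand 13 mm farther back than shut.
Start: joints at [1.051, 0.313, 1.498, -0, 1.331, -0.223], TCP at [153.555, 502.048, 231.294] pointing down, gripper open.
Joint ranges: [-2.94, 2.94], [-0.97, 2.17], [0.19, 2.56], [-1.23, 4.37], [0.02, 3.11], [-2.88, 2.88]. Speed limits (rad/s): [2.39, 2.39, 3.01, 3.14, 3.14, 3.14].

## Interface

Orientations are given as a unit quaternion [w, x, y, z].
In Python, from rig import ctrl, viewer, models gives the robot as it stands. The module is installed in compiled form; this text tells all that it offers.
- The arm moves only by the shell command python3 -m pendant 'ROWS' [OPENING] [FORCE]. ROWS is text: rows parted by semicolons, each of 4 numbers parted by spaces: the shift along the tool's x, y, z in m, then the turn about the tool's z in rad. In form: x y z yaw; .... A call has 1 to 10 rows; each row shifts and turns the commanded pose from where the row before left it, along the tool's axes as they then stand; what a row does not reach is not made up. A row lasts 1/8 s, in which the tool goes at most 62.5 mm and 10.7 degrees, less where a joint would pass 70% of its speed; a pose out of reach is approached as far as the arm can. A call is refused whole if a number of a shift passes 0.0625 or a number of a turn 0.188, either way. A call with a gripper value outside its range is refused whole. OPENING is the opening, from 0 (shut) to 1 (fully open), set as the call begins (- or left out, the last holds). The fingers move at their own pace and stop on an object; FORCE is the grip in N (left out, the last holds). Time passes only in rows, so rows that do not move let the fingers close. It gives the time, the measured TCP pose, the force, the opening and the grip force at its end, in the units of the state.
- ctrl.sense(): the state, without advancing time (a new reading comes with each control period).
- viewer.capture(name): name is "side" or "top"; returns a dict with "color" (420x560x3 uint8, red, green, blue), "vertical_fov" (degrees; the focal length in pixels is half the picture's height over the tangent of half this angle, whatever the lens; pixels are square), "cx", "cy" (the principal point, pixels), "dist" ([k1, k2, p1, p2, k3] as OpenCV has them; the pictures are not rectified), "pose" (4x4, takes a point from camera to world coordinates). Camera axes: x right, y down, z forward; pixel columns grow to the right and rows downward; lengths in mm; the calibration is good to about 2 mm. A picture is of the moment at which its call begins. There is no depth.
- ctrl.finish_job(): hands the job in; it is judged then, once.
Trained networks look in the newest picture that a camera, given by its name, has taken for a name from the list of things; names that differ only in an ending like _2 or _b are one class to them, and where a whole thing is asked for, a point or a joint stands for the part that bears it (a point fixed in the world has none). Each returns a list of dicts, best first, with "p" (0 to 1); they miss things now and then, are a little off and sometimes report something else, mostly with a low value. They report only what shows in the picture. A call takes as long as a camera call.
- models.boxes_of(camera, query): "at" ([x, y, z] in mm, in world coordinates, good to about 4 mm: the middle of the surface that is visible of it).
The state is a dict: "time_s": time; "joints": joint angles; "dq": joint speeds; "tau": joint torques, N m; "eef_pos": TCP position; "ee_rot": TCP orientation; "force": force on the tool from outside, world axes, zero at the start; "wrist_torque": the same for the moment, N m; "grip_width": opening from 0.0 (shut) to 1.0 (fully open); "grip_force": force on a finger pad.
Only numpy, scipy, OpenCV 4.12 (cv2) and the standard library are available. Lean on these libraries where they do the work, as an engineer would, in place of code of your own. Each camera call takes 0.05 s, during which the arm holds its last target. There are 200 camera calls.

## Task

The idler block (yellow pulley) sits in one of the two bays of the belt-drive plate and a colleague is about to lift it out: push back the sprung tensioner arm behind that bay by its red post, past its ratchet click and clearly on beyond it (a few degrees, anywhere up to the stop). Finish while still holding the arm there against its spring, so that you and not the pawl carry it. Leave the other tensioner arm, both blocks and the things lying about alone.

Things in the scene. Friction and masses are not known exactly. Their poses are not given: they have to be found in the camera images.
- plate: Flat aluminium belt-drive plate lying fixed on the bench, 250 (x) by 530 (y) by 12 mm thick. Origin: centre of its underside, on the bench top; z up; its -x long edge faces the robot, its +y half is called left. It carries two mirror-image stations, each a bay with a sprung tensioner arm behind it (on the +x side) and a pawl.
- idler: The idler block: dark steel foot 50 by 50 by 14 mm with a yellow grooved pulley of 40 mm diameter on it, 40 mm tall in all, 250 to 490 g. Origin: centre of its underside. It sits loose in one of the two bays (left or right, differs from start to start), its pulley 2.5 mm in front of that station's roller. Nothing else in the scene is a yellow pulley. It stays where it is.
- blank: Plain grey blanking block, 50 by 50 by 16 mm, sitting loose in the other bay. Origin: centre of its underside. Stays where it is.
- left_bay (a point): Centre of the left bay, on the plate's top face (12 mm above the bench), at plate x -36.5 mm, y +110 mm; the bay has 5 mm high dark ridges round it.
- left_pivot (a point): Hinge axis (vertical) of the left tensioner arm, top of its pivot pin, 54 mm above the bench, at plate x 0, y +220 mm.
- left_post (a point): Centre of the top of the left arm's upright round red push post, 18 mm in diameter, free from 47 to 97 mm above the bench; under it a black roller of 28 mm diameter. It lies 110 mm from the hinge axis and moves with the arm: at rest it is at plate x 0, y +110 mm and pushing it towards plate +x (away from the bay) compresses the spring.
- tensioner_left (a joint): Angle of the left arm (blue bar, 150 x 18 mm, 18 to 30 mm above the bench, inwards from its pivot along plate y), rad: 0 at rest, grows as pushed back (anticlockwise from above), stop at 0.60. Spring: 8 N at the post to start, 13 N at the stop, up to 8 N more from 0.25 to 0.40 as the tooth rides over the pawl. Clicks at 0.40; let go, it rests on the pawl at 0.40. Clear of it: 0.44 or more.
- pawl_left (a joint): Travel of the left brass pawl slider in m, 0 to 0.009: 0 when sprung fully home (at rest, and again after the click), about 0.006 as the tooth rides over it. Seen beyond the inner tip of the arm, on the +x side, top 41 mm above the bench. It moves by itself and need not be touched.
- right_bay (a point): Centre of the right bay, on the plate's top face (12 mm above the bench), at plate x -36.5 mm, y -110 mm; the bay has 5 mm high dark ridges round it.
- right_pivot (a point): Hinge axis (vertical) of the right tensioner arm, top of its pivot pin, 54 mm above the bench, at plate x 0, y -220 mm.
- right_post (a point): Centre of the top of the right arm's upright round red push post, 18 mm in diameter, free from 47 to 97 mm above the bench; under it a black roller of 28 mm diameter. It lies 110 mm from the hinge axis and moves with the arm: at rest it is at plate x 0, y -110 mm and pushing it towards plate +x (away from the bay) compresses the spring.
- tensioner_right (a joint): Angle of the right arm (blue bar, 150 x 18 mm, 18 to 30 mm above the bench, inwards from its pivot along plate y), rad: 0 at rest, grows as pushed back (clockwise from above), stop at 0.60. Spring: 8 N at the post to start, 13 N at the stop, up to 8 N more from 0.25 to 0.40 as the tooth rides over the pawl. Clicks at 0.40; let go, it rests on the pawl at 0.40. Clear of it: 0.44 or more.
- pawl_right (a joint): Travel of the right brass pawl slider in m, 0 to 0.009: 0 when sprung fully home (at rest, and again after the click), about 0.006 as the tooth rides over it. Seen beyond the inner tip of the arm, on the +x side, top 41 mm above the bench. It moves by itself and need not be touched.
- spare: Bystander: spare bare-steel pulley, 48 mm in diameter, 30 mm tall, standing on the plate near the middle of its front part. Origin: centre of its underside.
- oil: Bystander: white oil bottle with a red cap, 48 mm in diameter, 120 mm tall, standing on the bench beyond the plate's left end. Origin: centre of its underside.
- wrench: Bystander: steel wrench 170 mm long, lying on the bench beyond the plate's right end. Origin at its middle, underside.

How it is judged (in metres and radians):
On the way:
1. the arm behind the idler's bay has been pushed past its click (beyond 0.41 rad, pawl home again behind the tooth) (((horizontal distance between idler and left_bay below 0.03 m and value of joint tensioner_left above 0.41 rad and value of joint pawl_left below 0.002 m) or (horizontal distance between idler and right_bay below 0.03 m and value of joint tensioner_right above 0.41 rad and value of joint pawl_right below 0.002 m))), for 0.1 s.
At the end, for the whole second after the job is handed in: The tensioner arm of the bay that holds the idler stands still beyond 0.44 rad (its pawl, home within 2 mm, would carry it at about 0.40), with the robot pressing on it with more than 3 N; idler and blank within 15 mm of where they were (((horizontal distance between idler and left_bay below 0.03 m and value of joint tensioner_left above 0.44 rad and value of joint pawl_left below 0.002 m and (contact force between tensioner_left and the fingers above 3 N or contact force between tensioner_left and the arm above 3 N) and not (velocity of joint tensioner_left above 0.15 rad/s) and not (velocity of joint tensioner_left below -0.15 rad/s)) or (horizontal distance between idler and right_bay below 0.03 m and value of joint tensioner_right above 0.44 rad and value of joint pawl_right below 0.002 m and (contact force between tensioner_right and the fingers above 3 N or contact force between tensioner_right and the arm above 3 N) and not (velocity of joint tensioner_right above 0.15 rad/s) and not (velocity of joint tensioner_right below -0.15 rad/s))) and distance of each of idler, blank from where it was at the start of the episode below 0.015 m); the arm keeps its last pose, push and grip.
It fails at once if the other tensioner arm is pushed (beyond 0.15 rad) ((horizontal distance between idler and left_bay below 0.03 m and value of joint tensioner_right above 0.15 rad) or (horizontal distance between idler and right_bay below 0.03 m and value of joint tensioner_left above 0.15 rad)).
It fails at once if the idler or the blanking block is shifted by more than 15 mm (distance of any of idler, blank from where it was at the start of the episode above 0.015 m).
It fails at once if a bystander is shifted by more than 25 mm or the bottle tipped (distance of any of spare, oil, wrench from where it was at the start of the episode above 0.025 m or angle between oil's own z axis and vertical above 0.5 rad).
It also fails if it takes over 30 s, if anything falls off the work surface, if the arm or the gripper's body presses on something with over 40 N, if the wrist force passes 120 N, or if a joint passes its speed limit or range.

## Working session

There is one attempt and no reset: what is moved stays moved. The work goes in short steps, Python scripts to look and compute and a shell command to move; the robot and the scene stay as the last step left them, time stands still between calls to the robot, and variables do not carry over. Pictures are saved under pics/ and viewed, at most 10 in all, crops included, and the job is handed in when it is done.

```bash
mkdir -p pics
python3 - <<'E'
from rig import ctrl, viewer, models
import cv2, numpy as np
ims=[]
for c in ("top","side"):
    d=viewer.capture(c); cv2.imwrite(f"pics/{c}0.png",d["color"][:,:,::-1])
    print(c,d["vertical_fov"],np.round(d["pose"],2).tolist())
    for q in ("plate","idler","blank","left_post","right_post","left_pivot","right_pivot","spare","oil","wrench"):
        r=models.boxes_of(c,q)[:2]
        print(q,[(np.round(x["at"]).tolist(),round(x["p"],2)) for x in r])
s=ctrl.sense();print(s["eef_pos"],s["ee_rot"],s["force"],s["grip_width"],s["time_s"])
E
```

```text
top 52.35299425377686 [[-0.01, -1.0, 0.08, 499.83], [-1.0, 0.01, 0.01, 19.2], [-0.01, -0.08, -1.0, 1190.18], [0.0, 0.0, 0.0, 1.0]]
plate [([506.0, 71.0, 8.0], 0.6)]
idler [([490.0, -33.0, 43.0], 0.73)]
blank [([447.0, 177.0, 27.0], 0.84), ([490.0, -33.0, 44.0], 0.59)]
left_post [([471.0, 226.0, 33.0], 0.84)]
right_post [([532.0, -68.0, 32.0], 0.97), ([470.0, 230.0, 32.0], 0.45)]
left_pivot [([504.0, 75.0, 14.0], 0.59)]
right_pivot [([504.0, 72.0, 10.0], 0.88), ([488.0, -35.0, 48.0], 0.72)]
spare [([458.0, 84.0, 32.0], 0.52)]
oil [([509.0, 397.0, 77.0], 0.58), ([458.0, 82.0, 35.0], 0.24)]
wrench [([538.0, -261.0, 6.0], 0.69)]
side 45.8088166283578 [[1.0, -0.03, 0.02, 544.43], [-0.03, -0.53, 0.85, -938.22], [-0.02, -0.85, -0.53, 698.46], [0.0, 0.0, 0.0, 1.0]]
plate [([520.0, -16.0, 12.0], 0.66), ([537.0, -66.0, 46.0], 0.57)]
idler [([496.0, -50.0, 38.0], 0.57)]
blank [([445.0, 166.0, 25.0], 0.55)]
left_post [([480.0, 180.0, 45.0], 0.59)]
right_post [([536.0, -66.0, 46.0], 0.81)]
left_pivot [([523.0, -16.0, 16.0], 0.7)]
right_pivot [([520.0, -19.0, 9.0], 0.86)]
spare [([457.0, 75.0, 37.0], 0.54)]
oil [([513.0, 391.0, 63.0], 0.86), ([477.0, 175.0, 45.0], 0.25)]
wrench [([537.0, -257.0, 4.0], 0.75), ([442.0, 164.0, 29.0], 0.66)]
[153.59471385 502.05086417 231.28477771] [9.31361023e-06 1.47879196e-01 9.89005431e-01 2.08221977e-06] [ 0.32842602 -0.1930607  -0.46168208] 0.9982068844050342 1.1
```

View pics/top0.png

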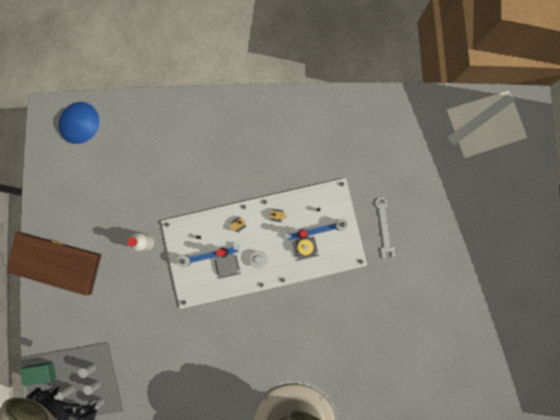

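View pics/side0.png

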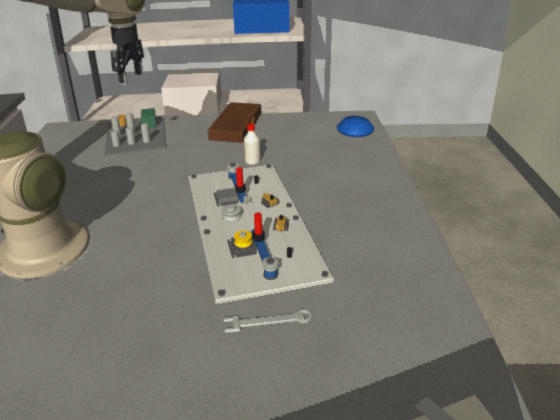

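The idler (yellow pulley) is in the right bay: top view (306,247), with its red post at (303,234) and pivot at (341,226). In the side view the post is at (258,225) and the plate corners are clear. I'll fit the plate pose from both views.

```bash
cat > h.py <<'E'
import cv2, numpy as np
from rig import ctrl, viewer, models
def cam(c):
    d=viewer.capture(c); f=210/np.tan(np.radians(d["vertical_fov"]/2))
    d["K"]=np.array([[f,0,d["cx"]],[0,f,d["cy"]],[0,0,1]]); d["W"]=np.linalg.inv(d["pose"]); return d
def proj(d,P):
    return cv2.projectPoints(np.array(P,float).reshape(-1,3),cv2.Rodrigues(d["W"][:3,:3])[0],d["W"][:3,3],d["K"],np.array(d["dist"],float))[0][:,0]
def atz(d,uv,z):
    n=cv2.undistortPoints(np.array([[uv]],float),d["K"],np.array(d["dist"],float))[0,0]
    r=d["pose"][:3,:3]@[*n,1]; o=d["pose"][:3,3]; return o+r*(z-o[2])/r[2]
def w(p,x,y,z):
    c,s=np.cos(p[2]),np.sin(p[2]); return [p[0]+c*x-s*y,p[1]+s*x+c*y,z]
E
python3 - <<'E'
from h import *
from scipy.optimize import least_squares
T,S=cam("top"),cam("side")
cor=[(125,265),(125,-265),(-125,-265),(-125,265)]
obs=[(T,[(161,219),(346,179),(366,266),(181,307)]),(S,[(268,166),(327,281),(220,293),(189,174)])]
r=lambda p:np.concatenate([(proj(d,[w(p,x,y,12) for x,y in cor])-o).ravel() for d,o in obs])
f=least_squares(r,[500,70,0.2],loss="soft_l1"); p=f.x; print(p,np.round(f.fun,1))
for n,d in (("top",T),("side",S)):
    im=d["color"].astype(int); m=((im[...,0]>130)&(im[...,1]<60)&(im[...,2]<60)).astype(np.uint8)
    k,_,st,ce=cv2.connectedComponentsWithStats(m)
    for i in range(1,k):
        if st[i,4]>8: print(n,st[i].tolist(),np.round(ce[i],1))
    im=np.ascontiguousarray(d["color"][:,:,::-1]); big=cv2.resize(im[150:320,150:400],None,fx=3,fy=3,interpolation=cv2.INTER_CUBIC)
    for q in [*(w(p,x,y,12) for x,y in cor),w(p,0,-110,97),w(p,0,110,97),w(p,0,-220,54),w(p,0,220,54)]:
        u=(proj(d,[q])[0]-[150,150])*3; cv2.circle(big,tuple(int(v) for v in u),3,(0,255,0),1)
    cv2.imwrite(f"pics/{n}1.png",big)
print("post",w(p,0,-110,97),"piv",w(p,0,-220,54))
E
```

```text
[5.02795160e+02 7.88276366e+01 2.04056459e-01] [-0.1  0.2  0.1 -0.6  0.6  0.5 -2.2  0.5  5.4 -2.2  5.6 -2.4 -6.5  6.7
 -0.3  1. ]
top [300, 230, 6, 7, 27] [302.4 233.3]
top [128, 239, 8, 6, 30] [131.9 241.5]
top [217, 249, 9, 7, 31] [221.5 252.3]
side [247, 123, 8, 7, 44] [250.8 126.4]
side [236, 168, 7, 19, 108] [239.1 176.9]
side [255, 213, 7, 22, 136] [257.7 223.7]
post [np.float64(525.0859212317741), np.float64(-28.890151950617806), 97] piv [np.float64(547.3766825554205), np.float64(-136.60794045192443), 54]
```

View pics/top1.png

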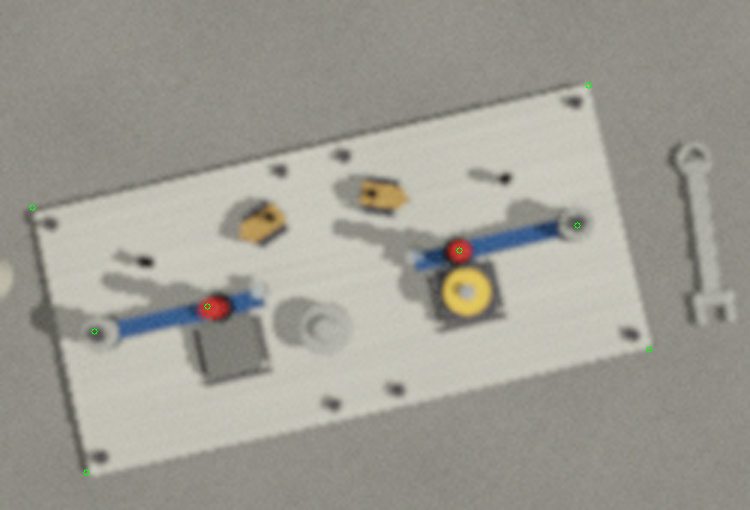

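View pics/side1.png

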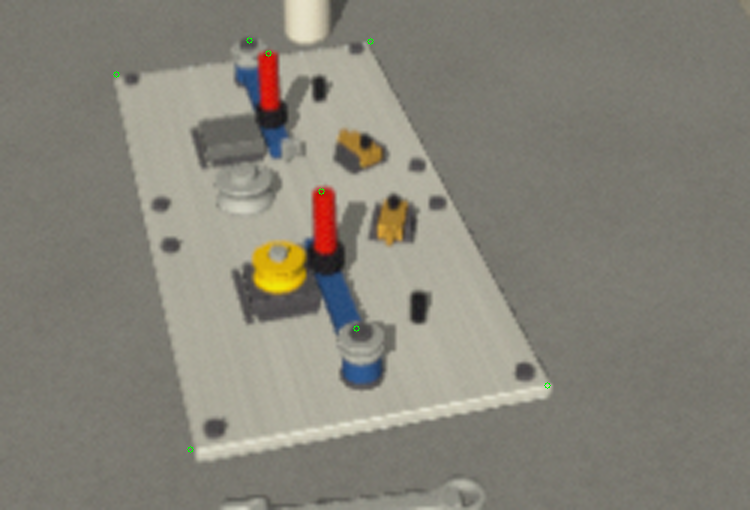

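The idler is clearly in the right bay. The overlaid points match the top view within about 4 px zoomed. My side corner picks were a bit off, so I'll refit with zoomed picks plus the post tops.

Run:
```python
from h import *
from scipy.optimize import least_squares
T,S=cam("top"),cam("side")
pts=[(125,265,12),(125,-265,12),(-125,-265,12),(-125,265,12),(0,-110,97)]
z=lambda a:np.array(a)/3+150
obs=[(T,z([(32,209),(588,86),(650,349),(87,473),(459,247)])),(S,z([(370,43),(548,387),(197,453),(117,75),(323,190)]))]
r=lambda p:np.concatenate([(proj(d,[w(p,*q) for q in pts])-o).ravel() for d,o in obs])
p=least_squares(r,[500,70,0.2]).x; print(p,np.round(r(p),1))
# post from rays
print("post top ray T",atz(T,obs[0][1][4],97),"S",atz(S,obs[1][1][4],97))
print("post",w(p,0,-110,97),"piv",w(p,0,-220,54)); np.save("p.npy",p)
s=ctrl.sense();print(s["time_s"])
```

```text
[5.03640358e+02 7.82976858e+01 2.07814323e-01] [ 0.4 -0.3  0.  -0.9  0.2 -0.6  0.2 -0.2  0.2  0.8 -0.1 -0.5  0.8 -0.5
 -1.3 -1.1 -0.3  0.2 -0.1  0.5]
post top ray T [528.29189351 -28.74819728  97.        ] S [526.47640075 -27.50304102  97.        ]
post [np.float64(526.335749451282), np.float64(-29.3355766438183), 97] piv [np.float64(549.0311412791485), np.float64(-136.96883911309223), 54]
1.3
```

```bash
python3 -m pendant '-0.0475 -0.037 0 0;-0.0475 -0.037 0 0;-0.0475 -0.037 0 0;-0.0475 -0.037 0 0;-0.0475 -0.037 0 0;-0.0475 -0.037 0 0;-0.0475 -0.037 0 0;-0.0475 -0.037 0 0;-0.0475 -0.037 0 0;-0.0475 -0.037 0 0' 1 30
python3 -m pendant '0 0 0 0.178;0 0 0 0.178;0 0 0 0.178;0 0 0 0.178;0 0 0 0.178;0 0 0 0.178;0 0 0 0'
python3 - <<'E'
from h import *
from scipy.spatial.transform import Rotation as R
s=ctrl.sense(); q=s["ee_rot"]; M=R.from_quat([*q[1:],q[0]]).as_matrix(); print(s["eef_pos"],M[:,1],np.arctan2(M[1,1],M[0,1]))
print("tool delta",M.T@(np.array([527,-29,64])-s["eef_pos"]), s["force"],s["time_s"])
E
```

```text
time_s: 2.55
eef_pos: [500.5, 7.4, 231.5]
ee_rot: [0.0, 0.148, 0.989, 0.0]
force: [0.6, 0.8, 0.2]
grip_width: 0.998
grip_force: 0.0
time_s: 3.42
eef_pos: [499.6, 9.3, 231.3]
ee_rot: [-0.0, 0.63, 0.777, -0.0]
force: [0.1, 1.0, -0.0]
grip_width: 1.002
grip_force: 0.0
[499.5668815   9.3099006 231.3034552] [ 9.78530059e-01  2.06104156e-01 -3.13561126e-05] 0.2075919553562221
tool delta [-43.14178141  18.95354734 167.30278042] [ 0.13960608  0.96504037 -0.01163782] 3.425
```

```bash
python3 -m pendant '-0.043 0.019 0 0;0 0 0.05 0;0 0 0.05 0;0 0 0 0;0 0 0 0'
python3 - <<'E'
from h import *
for n in ("side","top"):
    d=cam(n); u=proj(d,[[527,-29,97]])[0].astype(int)
    c=d["color"][u[1]-60:u[1]+60,u[0]-75:u[0]+75,::-1]; cv2.imwrite(f"pics/{n}2.png",cv2.resize(c,None,fx=5,fy=5,interpolation=cv2.INTER_CUBIC)); print(u)
E
```

```text
time_s: 4.05
eef_pos: [528.0, -29.1, 133.3]
ee_rot: [0.001, 0.63, 0.777, 0.001]
force: [0.4, 0.3, 0.5]
grip_width: 1.001
grip_force: 0.0
[257 213]
[303 232]
```

View pics/side2.png

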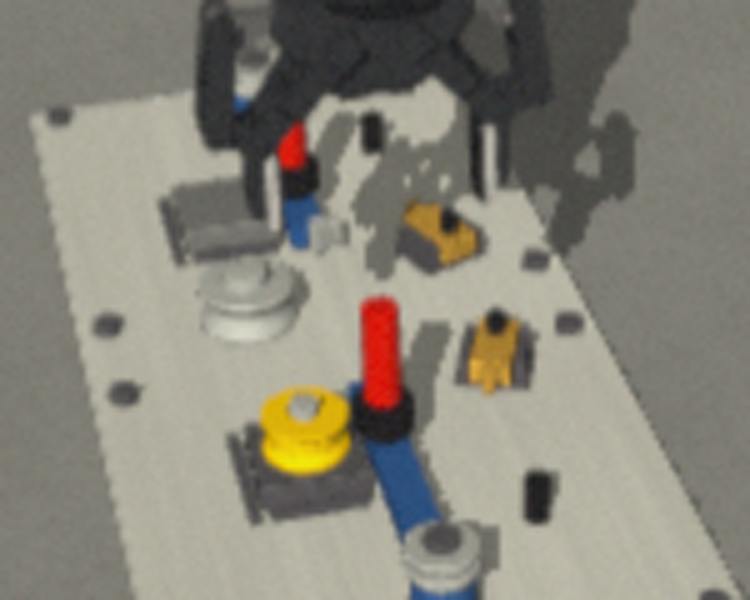

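The side view shows the open pads (at about x=270 and 490) straddling the line of the post (380,300 to 400). They are centred on it, so I'll descend and grip.

```bash
python3 -m pendant '0 0 0.035 0;0 0 0.034 0;0 0 0 0;0 0 0 0'
python3 -m pendant '0 0 0 0;0 0 0 0;0 0 0 0;0 0 0 0;0 0 0 0;0 0 0 0' 0 40
```

```text
time_s: 4.65
eef_pos: [528.1, -29.2, 64.3]
ee_rot: [0.001, 0.63, 0.776, 0.001]
force: [-0.0, -0.1, 0.7]
grip_width: 1.003
grip_force: 0.0
time_s: 5.4
eef_pos: [526.3, -29.0, 62.6]
ee_rot: [-0.001, 0.63, 0.776, -0.001]
force: [-5.6, -1.5, 5.4]
grip_width: 0.2
grip_force: 38.9
```

Gripped (width 0.2 ≈ 18 mm, 39 N). Next I'll sweep along the arc about the pivot.

```bash
python3 -m pendant '-0.0002 0.0071 0 0.065;-0.0002 0.0071 0 0.065;-0.0002 0.0071 0 0.065;-0.0002 0.0071 0 0.065;-0.0002 0.0071 0 0.065;-0.0002 0.0071 0 0.065;-0.0002 0.0071 0 0.065;-0.0002 0.0071 0 0.065;0 0 0 0;0 0 0 0'
cat > a.py <<'E'
from h import *
p=np.load("p.npy"); s=ctrl.sense(); v=s["eef_pos"][:2]-np.array(w(p,0,-220,0)[:2])
print("angle",np.pi/2+p[2]-np.arctan2(v[1],v[0]),"r",np.hypot(*v),s["eef_pos"],s["force"],s["grip_force"],s["time_s"])
E
python3 a.py
```

```text
time_s: 6.65
eef_pos: [580.8, -31.3, 62.4]
ee_rot: [-0.002, 0.809, 0.588, -0.002]
force: [-14.3, 1.2, 11.0]
grip_width: 0.197
grip_force: 40.3
angle 0.4998730339455464 r 110.34643904015577 [580.80256966 -31.29522392  62.36475177] [-14.28588635   1.18775089  11.0400517 ] 40.27276039123535 6.65
```

```bash
python3 - <<'E'
from h import *
d=cam("side"); c=d["color"][160:280,185:335,::-1]; cv2.imwrite("pics/side3.png",cv2.resize(c,None,fx=5,fy=5,interpolation=cv2.INTER_CUBIC))
E
python3 a.py
```

```text
angle 0.49938870825370985 r 110.3728967409589 [580.75899104 -31.25450761  62.35613989] [-15.49497895   1.07092656  11.07407644] 40.26404678821564 6.7
```

View pics/side3.png

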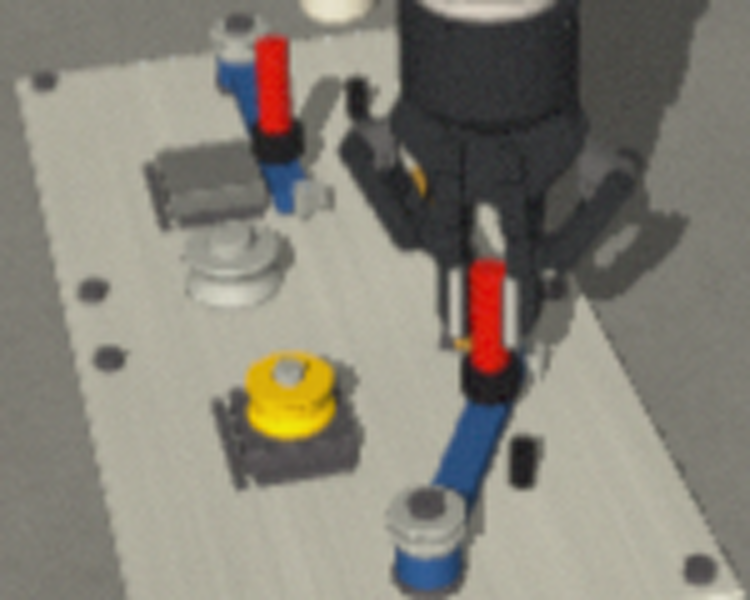

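The side view shows the right post (490,310) held between the pads with its arm swung back near the stop pin (522,460). The idler, blank and left arm haven't moved. The angle is about 0.50 rad at roughly 15 N and steady, so I'll hand in.

```bash
python3 -c "
from rig import ctrl
print(ctrl.finish_job())"
```

```text
the job is handed in; nothing more can be done
None
```

I handed the job in with the gripper holding the right tensioner arm (behind the idler's bay) at about 0.50 rad, past its click, with about 15 N at the wrist. The pawl was mostly hidden in the last picture, so that it is home is inferred from the angle, and the hand-in returned no verdict.

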